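# Take the vial carrier off its hooks and hold it level over the drip tray

## Robot

A 6-joint arm with a two-finger parallel gripper is mounted at the origin on the work surface. World frame = base frame: x ahead of the robot, y to its left, z up, the work surface at z = 0. Lengths are in m, angles in rad, forces in N, time in s.
With the tool pointing down it reaches from about 0.35 to 0.925 m from the base axis. Payload 6.4 kg.
Tool frame: the origin (TCP) lies on the centre line of the jaws, within the pads' length; the fingertips stand 14 mm ahead of it and the grasp point (between the pads) lies 5 mm behind it; z points along the fingers, y is the line along which they close (so a half turn about z gives the same grasp; the last joint's range is limited). The gripper opens to 94 mm and grips with 3 to 60 N. Pads are 16 mm wide; open, the fingers measure 119 mm over their backs; the gripper's body (75 mm by 177 mm) begins 78 mm behind the grasp point.
Start: joints at [1.112, 0.245, 1.558, -0, 1.339, -0.174], TCP at [0.183, 0.624, 0.19] pointing down, gripper open.
Joint ranges: [-3.13, 3.13], [-1.02, 2.26], [0.13, 2.54], [-0.95, 4.09], [0.21, 2.88], [-2.74, 2.74]. Speed limits (rad/s): [2.57, 2.57, 3.14, 3.14, 3.14, 3.14].

## Interface

Orientations are given as a unit quaternion [w, x, y, z].
In Python, from station import * gives the robot as it stands.
- The arm moves only by the tool servo_tool, never from a script. Its arguments are lists of equal length, an entry for each row: "fingers": the opening, from -1 (shut) to 1 (fully open); "dp": the shift along the tool's x, y, z as a fraction of full scale, a list of three; "yaw": the turn about the tool's z as a fraction of full scale. In form: {"fingers": [fingers, ...], "dp": [[tx, ty, tz], ...], "yaw": [yaw, ...]}. A call has 1 to 12 rows; each row is the pose to reach, as a shift and turn from the pose commanded when the call began, along the tool's axes at that moment; what a row does not reach only later rows make up. Full scale, the value 1, is 300 mm for a shift and 45 degrees for a turn. A row lasts 1/12 s, in which the tool goes at most 41.7 mm and 7.16 degrees, less where a joint would pass 70% of its speed; a pose out of reach is approached as far as the arm can. A call with a number of a shift or a turn outside -1 to 1 is refused whole. A call with a gripper value outside its range is refused whole. The fingers move at their own pace and stop on an object; "force" is the grip in N (left out, the last holds). Time passes only in rows, so rows that repeat a pose let the fingers close. It gives the time, the measured TCP pose, the force, the opening and the grip force at its end, in the units of the state.
- state(): the state, without advancing time (a new reading comes with each control period).
- grab_frame(name): name is "scene" or "top" or "wrist"; returns (picture, depth): 384x512x3 uint8, red, green, blue; 384x512 float32, m along the optical axis (not along the pixel's ray), 0 where there is no reading.
- calibration(name): a dict with "intrinsics" (3x3 intrinsics, pixels), "origin" and "orientation" of the camera in the world. Camera axes: x right, y down, z forward; pixel columns grow to the right and rows downward; lengths in m; the calibration is good to about 2 mm. A picture is of the moment at which its call begins: read the wrist's pose just before it. calibration takes no time and is no camera call; for the wrist camera it gives the pose at the moment of the call.
- sign_off(): hands the job in; it is judged then, once.
Trained networks look in the newest picture that a camera, given by its name, has taken for a name from the list of things; names that differ only in an ending like _2 or _b are one class to them, and where a whole thing is asked for, a point or a joint stands for the part that bears it (a point fixed in the world has none). Each returns a list of dicts, best first, with "conf" (0 to 1); they miss things now and then, are a little off and sometimes report something else, mostly with a low value. They report only what shows in the picture. A call takes as long as a camera call.
- search_frame(name, camera): "xy" ([column, row] in pixels, amid what is visible of it).
- cut_out(name, camera): "pixels" (384x512 bool, what is visible of it) and "xy" ([column, row] in pixels, amid what is visible of it).
The state is a dict: "time": time; "joints": joint angles; "joint_vel": joint speeds; "joint_efforts": joint torques, N m; "tcp_pos": TCP position; "orientation": TCP orientation; "ft_force": force on the tool from outside, world axes, zero at the start; "moment": the same for the moment, N m; "gripper_width": opening from 0.0 (shut) to 1.0 (fully open); "grip_force": force on a finger pad.
Only numpy, scipy, OpenCV 4.12 (cv2) and the standard library are available. Lean on these libraries where they do the work, as an engineer would, in place of code of your own. Each camera call takes 0.05 s, during which the arm holds its last target. There are 200 camera calls.

## Task

The steel carrier with the orange grip, holding three amber vials, hangs on the two hooks of the low black-based stand. Lift it up and off the hooks and hold it in the air over the middle of the blue drip tray, roughly a hand's breadth above it and still so that it can be inspected, keeping it level all the way with the three vials standing in their pockets and leaving the other glassware and tools where they are. The job finishes while you are holding it: do not put it down or let go.

Things in the scene. Friction and masses are not known exactly. Their poses are not given: they have to be found in the camera images.
- carrier: Loose steel vial carrier, about 0.25 kg plus vials. Tray 52 (x) x 130 (y) x 25 mm with 3 pockets along y; flat uprights 12 x 4 mm at y = +-67 mm rise to a round bar along y, 8 mm thick, 138 mm long, axis 135 mm above the underside. Origin: centre of the underside, z up. At the start it hangs level and still by its bar on the hooks, underside 102 mm above the table, yaw equal to the stand's.
- grip (a point): Centre of the carrier's orange plastic grip, on the axis of the bar: a flat-sided block 16 mm thick (carrier x), 50 mm long (carrier y), 22 mm high. At the start 237 mm above the table. Free above, in front, behind and for 60 mm below it; take it from above, fingers closing along the carrier's x. Axes as the carrier's.
- pocket0 (a point): Middle of the floor of the carrier's pocket 0, at carrier y = -42.3 mm, 3 mm above its underside; the vial0 stands here. Each pocket is about 46 x 39 mm and 22 mm deep.
- pocket1 (a point): Middle of the floor of the carrier's pocket 1, at carrier y = 0 mm, 3 mm above its underside; the vial1 stands here. Each pocket is about 46 x 39 mm and 22 mm deep.
- pocket2 (a point): Middle of the floor of the carrier's pocket 2, at carrier y = 42.3 mm, 3 mm above its underside; the vial2 stands here. Each pocket is about 46 x 39 mm and 22 mm deep.
- vial0: Loose closed amber vial with a white cap, 30 mm diameter, 60 mm high, 35 g, standing in pocket 0 of the carrier. Origin: centre of its underside.
- vial1: Loose closed amber vial with a white cap, 30 mm diameter, 60 mm high, 35 g, standing in pocket 1 of the carrier. Origin: centre of its underside.
- vial2: Loose closed amber vial with a white cap, 30 mm diameter, 60 mm high, 35 g, standing in pocket 2 of the carrier. Origin: centre of its underside.
- stand: Fixed stand, yaw varies. Origin: on the table straight below the middle between the hooks' seats. Black base plate 200 x 150 x 15 mm from its x = -60 to +140 mm; dark post, 14 mm thick, at x = +110 mm up to 242 mm, with a cross piece on top. Two steel hooks 6 mm thick run forward from it along the stand's -x at y = +-45 mm.
- hooks (a point): Middle between the two hooks' seats, on the seats' axis, 230 mm above the table; axes as the stand's. The tips turn up to 20 mm in front (-x), tops at 249 mm. Open above: raise the bar 16 mm or more (over 55 mm the vials touch the hooks from below), then go 50 mm or more to the stand's -x, and sideways past the hooks before going back to +x: the uprights catch the hooks and the tray the post.
- drip_tray: Fixed blue drip tray, 200 (x) x 240 (y) x 20 mm high, on the work surface. Origin: centre of its underside. Its yaw varies. The stand and the tray may have changed sides (left or right).
- mortar: Bystander: white mortar, 110 mm wide, 70 mm high, with a pestle in it reaching about 105 mm. Origin: centre of its underside.
- rack: Bystander: wooden test tube rack 60 x 200 x 70 mm with tubes up to 112 mm. Origin: centre of its underside.
- burner: Bystander: dark gas burner, foot 80 mm wide, 130 mm high. Origin: centre of its underside.
- beaker: Bystander: glass beaker, 72 mm wide, 95 mm high. Origin: centre of its underside.
- reagent: Bystander: amber reagent bottle, 60 mm wide, 120 mm high. Origin: centre of its underside.
- clamp: Bystander: metal clamp lying flat, 155 mm long along its x, 26 mm high. Origin: underside of its boss, at one end.

How it is judged:
On the way:
1. the carrier is lifted off: held by the fingers, its bar above the hooks' seats and no longer touching the stand (z of grip in the frame of stand above 0.248 m and contact force between carrier and stand below 0.05 N and contact force between carrier and the fingers above 1 N), for 0.1 s.
At the end, for the whole second after the job is handed in: Carrier held by the fingers (over 1 N), touching no stand, tray or bystander; within 45 mm sideways of the tray's centre, underside 50 to 240 mm above the work surface, tilt under 0.12 rad, under 30 mm/s and 0.2 rad/s; each vial within 15 mm of its pocket place, upright to 0.25 rad (contact force between carrier and the fingers above 1 N and contact force between carrier and stand below 0.05 N and contact force between carrier and drip_tray below 0.05 N and contact force between carrier and mortar below 0.05 N and contact force between carrier and rack below 0.05 N and contact force between carrier and burner below 0.05 N and contact force between carrier and beaker below 0.05 N and contact force between carrier and reagent below 0.05 N and contact force between carrier and clamp below 0.05 N and horizontal distance between carrier and drip_tray below 0.045 m and height (world z) of carrier between 0.05 and 0.24 m and angle between carrier's own z axis and vertical below 0.12 rad and linear speed of carrier below 0.03 m/s and angular speed of carrier below 0.2 rad/s and distance between vial0 and pocket0 below 0.015 m and angle between each of vial0, vial1, vial2's own z axis and vertical below 0.25 rad and distance between vial1 and pocket1 below 0.015 m and distance between vial2 and pocket2 below 0.015 m); the arm keeps its last pose, push and grip.
It fails at once if the carrier is tipped by more than 0.3 rad (angle between carrier's own z axis and vertical above 0.3 rad).
It fails at once if a bystander is moved by more than 25 mm (distance of any of mortar, rack, burner, beaker, reagent, clamp from where it was at the start of the episode above 0.025 m).
It also fails if it takes over 48 s, if anything falls off the work surface, if the arm or the gripper's body presses on something with over 40 N, if the wrist force passes 120 N, or if a joint passes its speed limit or range.

## Working session

There is one attempt and no reset: what is moved stays moved. The work goes in short steps, Python scripts to look and compute and a tool call to move; the robot and the scene stay as the last step left them, time stands still between calls to the robot, and variables do not carry over. Pictures are saved under pics/ and viewed, at most 10 in all, crops included, and the job is handed in when it is done.

Besides the shell and the picture viewer there is one more tool, called after "Emit:" as name([rows], argument=value, ...), one row to a line, values as JSON. servo_tool: Moves the arm, as the interface text tells. Shift numbers are shares of 300 mm and turn numbers shares of 45 degrees, none past 1 either way. Its arguments: {"type":"object","properties":{"fingers":{"type":"array","items":{"type":"number"}},"dp":{"type":"array","items":{"type":"array","items":{"type":"number"}}},"yaw":{"type":"array","items":{"type":"number"}},"force":{"type":"number"}},"required":["fingers","dp","yaw"]}

```bash
mkdir -p pics; cat > h.py <<'E'
from station import *
import numpy as np, cv2
from scipy.spatial.transform import Rotation as R
def rot(q): return R.from_quat([q[1],q[2],q[3],q[0]]).as_matrix()
def pts(cam,depth,mask):
    c=calibration(cam);K=np.array(c["intrinsics"]);v,u=np.nonzero(mask&(depth>0));d=depth[v,u]
    p=np.stack([(u-K[0,2])/K[0,0]*d,(v-K[1,2])/K[1,1]*d,d],1)
    return p@rot(c["orientation"]).T+np.array(c["origin"])
E
python3 - <<'E'
from h import *
ims=[]
for cam in ("top","scene"):
    im,d=grab_frame(cam); ims.append(im)
    print(cam,calibration(cam)["origin"])
    for n in ("grip","carrier","stand","drip_tray","mortar","rack","burner","beaker","reagent","clamp"):
        r=cut_out(n,cam)
        for k in r[:1]:
            p=pts(cam,d,k["pixels"])
            if len(p)==0: print(n,"nodepth");continue
            a=cv2.minAreaRect(p[:,:2].astype(np.float32)*1000)
            print(n,round(k["conf"],2),np.round(k["xy"]),len(p),"med",np.median(p,0).round(3),"lo",np.percentile(p,3,0).round(3),"hi",np.percentile(p,97,0).round(3),np.round(a[0]),np.round(a[1]),round(a[2],1))
cv2.imwrite("pics/a.png",cv2.resize(np.hstack(ims)[:,:,::-1],(800,300)))
cv2.imwrite("pics/top.png",ims[0][:,:,::-1])
print(state())
E
```

```text
top [0.49079995 0.00488468 1.68998063]
grip 0.58 [306. 183.] 393 med [ 0.596 -0.172  0.126] lo [ 0.57  -0.237  0.079] hi [ 0.63  -0.113  0.25 ] [ 604. -177.] [ 60. 135.] 12.3
carrier 0.84 [312. 184.] 443 med [ 0.599 -0.175  0.125] lo [ 0.57  -0.243  0.013] hi [ 0.636 -0.113  0.25 ] [ 609. -195.] [ 61. 172.] 11.3
stand 0.72 [304. 169.] 1397 med [ 0.665 -0.164  0.015] lo [ 0.545 -0.243  0.004] hi [ 0.73  -0.096  0.246] [ 645. -177.] [210. 165.] 10.8
drip_tray 0.61 [217. 182.] 2776 med [0.624 0.205 0.003] lo [ 0.52   0.088 -0.005] hi [0.728 0.322 0.019] [626. 205.] [207. 250.] 14.1
mortar 0.83 [165. 252.] 595 med [0.328 0.41  0.036] lo [0.282 0.353 0.001] hi [0.378 0.449 0.082] [332. 410.] [124. 115.] 63.8
rack 0.69 [151. 198.] 917 med [0.535 0.459 0.065] lo [0.442 0.428 0.003] hi [0.628 0.503 0.112] [533. 476.] [201.  82.] 9.6
burner 0.73 [266. 138.] 239 med [ 0.783 -0.     0.018] lo [ 0.754 -0.034  0.005] hi [0.816 0.03  0.128] [787.  -2.] [69. 73.] 1.2
reagent 0.64 [310. 184.] 312 med [ 0.596 -0.171  0.127] lo [ 0.573 -0.234  0.099] hi [ 0.629 -0.116  0.25 ] [ 601. -178.] [ 52. 135.]
[... 1529 characters left out ...]
'time': 1.1, 'joints': array([ 1.11190212e+00,  2.45095869e-01,  1.55776749e+00, -3.78659646e-05,
        1.33871124e+00, -1.74087611e-01]), 'joint_vel': array([-0.00101838, -0.00211858,  0.00148735,  0.00017528,  0.00043604,
       -0.00025718]), 'joint_efforts': array([-1.16389724e-04, -4.15835381e+01, -3.14876640e+01,  6.85153320e-02,
        2.86862586e-02, -1.58894466e-05]), 'tcp_pos': array([0.18263851, 0.62383568, 0.1901754 ]), 'orientation': array([2.03200842e-05, 1.41918181e-01, 9.89878391e-01, 2.84495876e-06]), 'ft_force': array([-1.16439507,  0.45758638, -0.98524522]), 'moment': array([ 0.00367056, -0.01617975, -0.0103522 ]), 'grip_force': 0.0, 'gripper_width': 0.9987347276752878}
```

View pics/a.png

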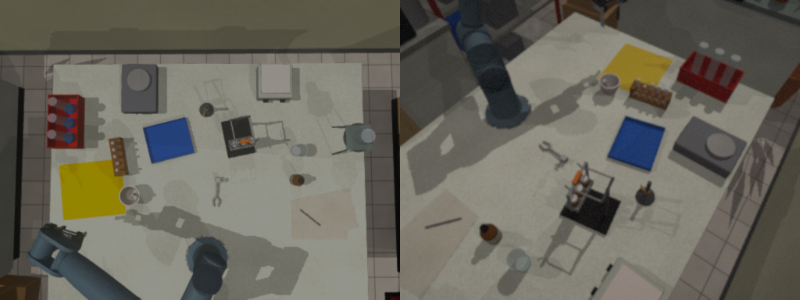

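The top view shows the black stand at (238,135) in the 800×300 composite, with the orange grip at about (242,143). The blue tray is at (168,139), the burner between them at (207,109), and the clamp at (217,190). Next I'll refine the grip position by colour and height.

```bash
python3 - <<'E'
from h import *
for cam in ("top","scene"):
    im,d=grab_frame(cam); h=cv2.cvtColor(im,cv2.COLOR_RGB2HSV)
    P=pts(cam,d,np.ones(d.shape,bool)); ok=d>0
    X=np.zeros(d.shape+(3,)); X[ok]=P
    near=(abs(X[...,0]-.61)<.2)&(abs(X[...,1]+.175)<.15)
    o=near&ok&(h[...,0]<18)&(h[...,1]>150)&(h[...,2]>90)&(X[...,2]>.2)
    p=X[o]; print(cam,"orange",len(p),p.mean(0).round(4),p.min(0).round(3),p.max(0).round(3),cv2.minAreaRect(p[:,:2].astype(np.float32)*1000))
    t=near&ok&(X[...,2]>.215); q=X[t]
    print("high",len(q)); 
    if cam=="top": print(q[np.argsort(q[:,0])].round(3)[::2].tolist())
    b=near&ok&(h[...,2]<60)&(abs(X[...,2]-.015)<.006); q=X[b]
    print("base",len(q),cv2.minAreaRect(q[:,:2].astype(np.float32)*1000))
    bl=ok&(h[...,0]>100)&(h[...,0]<130)&(h[...,1]>150)&(abs(X[...,0]-.625)<.16)&(abs(X[...,1]-.2)<.17)&(abs(X[...,2])<.03); q=X[bl]
    print("tray",len(q),cv2.minAreaRect(q[:,:2].astype(np.float32)*1000))
    r=(near)[...,None]*im
    ys,xs=np.nonzero(near); c=im[ys.min():ys.max(),xs.min():xs.max()]
    cv2.imwrite(f"pics/{cam}_c.png",cv2.resize(c,None,fx=5,fy=5)[:600,:800,::-1]); print(c.shape)
E
```

```text
top orange 53 [ 0.6012 -0.1782  0.2466] [ 0.591 -0.202  0.236] [ 0.61  -0.155  0.253] ((601.0122680664062, -178.05824279785156), (14.331177711486816, 48.634254455566406), 13.998547554016113)
high 314
[[0.57, -0.137, 0.245], [0.574, -0.141, 0.24], [0.581, -0.137, 0.238], [0.582, -0.113, 0.222], [0.585, -0.112, 0.239], [0.585, -0.116, 0.235], [0.585, -0.134, 0.232], [0.588, -0.137, 0.245], [0.588, -0.112, 0.242], [0.589, -0.13, 0.239], [0.589, -0.116, 0.239], [0.589, -0.12, 0.233], [0.591, -0.162, 0.248], [0.592, -0.169, 0.246], [0.592, -0.166, 0.245], [0.592, -0.155, 0.242], [0.592, -0.144, 0.241], [0.592, -0.123, 0.24], [0.592, -0.178, 0.237], [0.592, -0.119, 0.237], [0.592, -0.138, 0.236], [0.593, -0.149, 0.234], [0.595, -0.172, 0.25], [0.595, -0.169, 0.247], [0.595, -0.158, 0.247], [0.595, -0.148, 0.247], [0.595, -0.191, 0.245], [0.595, -0.162, 0.246], [0.596, -0.137, 0.243], [0.596, -0.144, 0.241], [0.596, -0.141, 0.238], [0.596, -0.134, 0.237], [0.598, -0.172, 0.253], [0.598, -0.161, 0.252], [0.599, -0.176, 0.248], [0.599, -0.18, 0.247], [0.599, -0.166, 0.247], [0.599, -0.195, 0.
[... 2785 characters left out ...]
.248], [0.719, -0.189, 0.245]]
base 910 ((687.626708984375, -150.0245361328125), (314.8406982421875, 172.24815368652344), 22.218107223510742)
tray 2432 ((625.654296875, 205.09429931640625), (191.58009338378906, 233.50465393066406), 14.371993064880371)
(94, 71, 3)
scene orange 88 [ 0.6041 -0.1805  0.2465] [ 0.594 -0.202  0.239] [ 0.613 -0.157  0.251] ((603.2485961914062, -179.97421264648438), (12.530315399169922, 45.04597091674805), 9.989773750305176)
high 649
base 2028 ((691.6207275390625, -156.0924530029297), (319.86962890625, 168.55572509765625), 24.521331787109375)
tray 2942 ((623.6688232421875, 205.0701446533203), (192.97129821777344, 242.3792266845703), 14.672527313232422)
(144, 158, 3)
```

View pics/top_c.png

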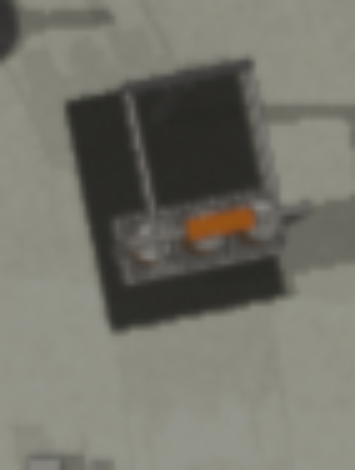

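The close-up of the stand shows its hooks running up-image (+x) and the grip at crop pixel (221,223). The stand's yaw is about 12°, the grip is near (0.602, -0.179), and the tray is at (0.625, 0.205). Now I'll raise the tool and head across.

Emit:
servo_tool([
  [0,0,-0.13],
  [0,0,-0.26],
  [-0.02,-0.02,-0.39],
  [-0.1,-0.1,-0.47],
  [-0.2,-0.2,-0.53],
  [-0.29,-0.29,-0.58],
  [-0.38,-0.38,-0.62],
  [-0.46,-0.47,-0.65],
  [-0.55,-0.56,-0.67],
  [-0.65,-0.68,-0.67],
  [-0.65,-0.68,-0.67],
  [-0.65,-0.68,-0.67],
], fingers=[1,1,1,1,1,1,1,1,1,1,1,1], yaw=[0,0,0.1,0.2,0.3,0.4,0.5,0.6,0.7,0.7,0.7,0.7])

```text
time: 2.2
tcp_pos: [0.3134, 0.3718, 0.3917]
orientation: [0.0, 0.407, 0.913, 0.001]
ft_force: [-0.4, -0.4, -0.1]
gripper_width: 1.002
grip_force: 0.0
```

Emit:
servo_tool([
  [-0.12,-0.03,0],
  [-0.25,-0.06,0],
  [-0.38,-0.1,0],
  [-0.51,-0.13,0],
  [-0.64,-0.16,0],
  [-0.77,-0.2,0],
  [-0.9,-0.23,0],
  [-0.98,-0.25,0],
  [-0.98,-0.25,0],
  [-0.98,-0.25,0],
], fingers=[0.5,0.5,0.5,0.5,0.5,0.5,0.5,0.5,0.5,0.5], yaw=[0.1,0.2,0.3,0.4,0.5,0.6,0.66,0.66,0.66,0.66])

```text
time: 3.03
tcp_pos: [0.4546, 0.1055, 0.3906]
orientation: [-0.001, 0.626, 0.78, -0.0]
ft_force: [-1.1, -0.6, -0.5]
gripper_width: 0.75
grip_force: 0.0
```

```bash
cat > s.py <<'E'
from h import *
import sys
s=state();M=rot(s["orientation"]);print(s["time"],s["tcp_pos"].round(4),"yang",np.degrees(np.arctan2(M[1,1],M[0,1])).round(2),s["joints"].round(2))
if len(sys.argv)>1: print("dp",(M.T@(np.array(eval(sys.argv[1]))-s["tcp_pos"])/.3).round(3))
E
python3 s.py "[.602,-.179,.36]"
```

```text
3.0333 [0.4546 0.1055 0.3906] yang 12.45 [-0.02 -0.29  1.73  0.    1.71 -0.23]
dp [-1.032  0.275  0.101]
```

Emit:
servo_tool([
  [-0.12,0.03,0],
  [-0.25,0.07,0],
  [-0.38,0.1,0],
  [-0.51,0.14,0],
  [-0.64,0.17,0],
  [-0.77,0.21,0],
  [-0.9,0.24,0],
  [-1.0,0.27,0],
  [-1.0,0.27,0],
  [-1.0,0.27,0],
], fingers=[0.5,0.5,0.5,0.5,0.5,0.5,0.5,0.5,0.5,0.5], yaw=[0,0,0,0,0,0,0,0,0,0])

```text
time: 3.87
tcp_pos: [0.5991, -0.169, 0.39]
orientation: [-0.001, 0.626, 0.78, 0.0]
ft_force: [-0.2, -0.3, -0.6]
gripper_width: 0.751
grip_force: 0.0
```

```bash
python3 - <<'E'
from h import *
im,d=grab_frame("wrist"); h=cv2.cvtColor(im,cv2.COLOR_RGB2HSV)
X=np.zeros(d.shape+(3,)); X[d>0]=pts("wrist",d,d>0)
o=(h[...,0]<18)&(h[...,1]>150)&(h[...,2]>90)&(X[...,2]>.2)
top=o&(abs(X[...,2]-.248)<.004)
for m in (o,top):
    p=X[m]; print(len(p)); 
    if len(p): print(p.mean(0).round(4),np.percentile(p,50,0).round(4),cv2.minAreaRect(p[:,:2].astype(np.float32)*1000))
print(d[d>0].min(),calibration("wrist")["origin"])
cv2.imwrite("pics/w1.png",im[:,:,::-1])
E
python3 s.py "[.602,-.179,.36]"
```

```text
328
[ 0.6007 -0.1735  0.2472] [ 0.6008 -0.1727  0.2472] ((601.0895385742188, -177.0271453857422), (14.37297248840332, 47.46986389160156), 11.034055709838867)
327
[ 0.6007 -0.1736  0.2472] [ 0.6007 -0.1727  0.2472] ((601.0895385742188, -177.0271453857422), (14.37297248840332, 47.46986389160156), 11.034055709838867)
0.06281114 [ 0.58063216 -0.08638208  0.58438575]
3.9167 [ 0.5988 -0.1682  0.3908] yang 12.62 [-0.46  0.09  1.37  0.    1.68 -0.68]
dp [-0.038  0.003  0.103]
```

View pics/w1.png

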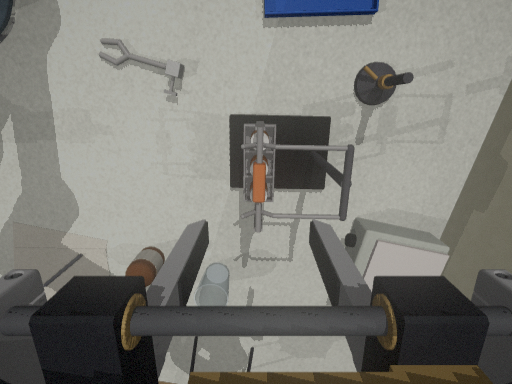

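The wrist view shows the grip at (259,182), centred between the fingers and aligned with them, midway between the hooks at rows 147 and 215. Descending and closing.

Emit:
servo_tool([
  [-0.03,0,0.1],
  [-0.032,0,0.2],
  [-0.032,0,0.3],
  [-0.032,0,0.38],
  [-0.032,0,0.44],
  [-0.032,0,0.48],
  [-0.032,0,0.51],
  [-0.032,0,0.525],
  [-0.032,0,0.525],
  [-0.032,0,0.525],
], fingers=[0.3,0.3,0.3,0.3,0.3,0.3,0.3,0.3,0.3,0.3], yaw=[0.02,0.02,0.02,0.02,0.02,0.02,0.02,0.02,0.02,0.02])

```text
time: 4.75
tcp_pos: [0.6009, -0.1796, 0.2349]
orientation: [0.001, 0.632, 0.775, 0.0]
ft_force: [-0.3, -0.7, -0.2]
gripper_width: 0.653
grip_force: 0.0
```

```bash
python3 - <<'E'
from h import *
im,d=grab_frame("wrist"); cv2.imwrite("pics/w2.png",im[:,:,::-1])
E
python3 s.py "[.6015,-.1775,.232]"
```

```text
4.8 [ 0.601  -0.1798  0.2352] yang 11.6 [-0.47  0.16  1.58  0.    1.41 -0.67]
dp [0.007 0.003 0.011]
```

View pics/w2.png

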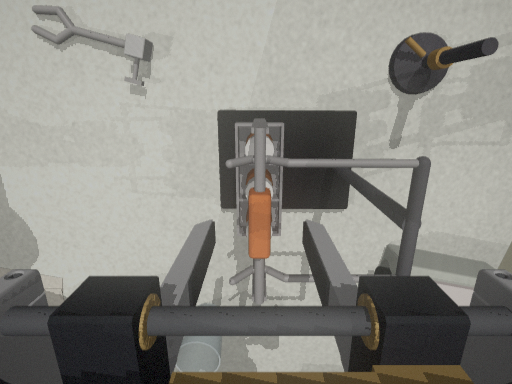

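The grip at (259,225) sits centred between the jaws. Closing.

Emit:
servo_tool([
  [0.005,0.002,0.01],
  [0.005,0.002,0.01],
  [0.005,0.002,0.01],
  [0.005,0.002,0.01],
  [0.005,0.002,0.01],
  [0.005,0.002,0.01],
  [0.005,0.002,0.01],
  [0.005,0.002,0.01],
  [0.005,0.002,0.01],
  [0.005,0.002,0.01],
  [0.005,0.002,0.01],
  [0.005,0.002,0.01],
], fingers=[0.3,0.3,-0.3,-0.5,-0.7,-0.9,-1,-1,-1,-1,-1,-1], yaw=[0,0,0,0,0,0,0,0,0,0,0,0], force=40)

```text
time: 5.8
tcp_pos: [0.6005, -0.1782, 0.2306]
orientation: [-0.0, 0.632, 0.775, -0.0]
ft_force: [-0.6, 0.4, -0.0]
gripper_width: 0.151
grip_force: 40.0
```

Emit:
servo_tool([
  [0,0,-0.007],
  [0,0,-0.02],
  [0,0,-0.038],
  [0,0,-0.058],
  [0,0,-0.078],
  [0,0,-0.096],
  [0,0,-0.108],
  [0,0,-0.115],
  [0,0,-0.115],
  [0,0,-0.115],
], fingers=[-1,-1,-1,-1,-1,-1,-1,-1,-1,-1], yaw=[0,0,0,0,0,0,0,0,0,0])

```text
time: 6.63
tcp_pos: [0.6005, -0.1781, 0.2651]
orientation: [-0.0, 0.632, 0.775, -0.0]
ft_force: [-0.5, -0.3, -4.4]
gripper_width: 0.15
grip_force: 40.0
```

```bash
python3 s.py "[.6,-.178,.265]"; python3 - <<'E'
from h import *
im,d=grab_frame("scene"); cv2.imwrite("pics/s2.png",cv2.resize(im[150:330,130:370],None,fx=3,fy=3)[:,:,::-1])
E
```

```text
6.6333 [ 0.6005 -0.1781  0.2651] yang 11.58 [-0.47  0.14  1.54 -0.    1.46 -0.67]
dp [ 0.001 -0.002  0.   ]
```

View pics/s2.png

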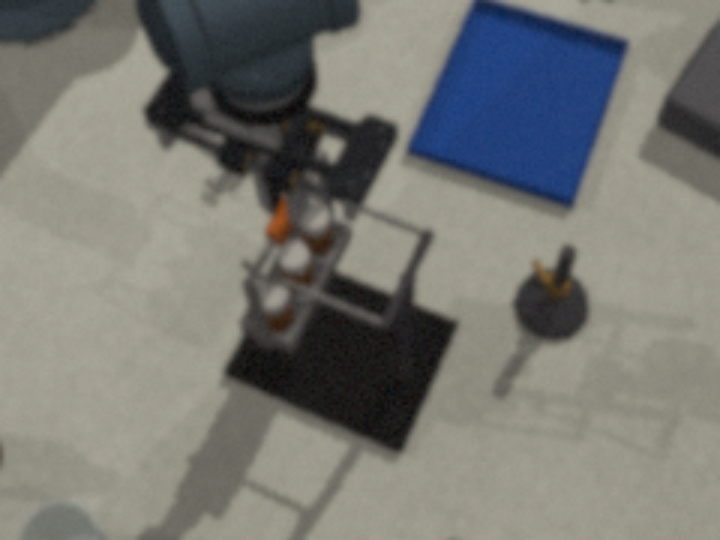

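The full 4.4 N weight is on the gripper, the carrier looks level, and the bar is above the hooks. Next is a move forward along the stand's -x (tool -y).

Emit:
servo_tool([
  [0,-0.005,0],
  [0,-0.02,0],
  [0,-0.05,0],
  [0,-0.09,0],
  [0,-0.14,0],
  [0,-0.2,0],
  [0,-0.26,0],
  [0,-0.31,0],
  [0,-0.35,0],
  [0,-0.38,0],
  [0,-0.395,0],
  [0,-0.4,0],
], fingers=[-1,-1,-1,-1,-1,-1,-1,-1,-1,-1,-1,-1], yaw=[0,0,0,0,0,0,0,0,0,0,0,0])

```text
time: 7.68
tcp_pos: [0.4825, -0.2024, 0.2653]
orientation: [0.0, 0.632, 0.775, 0.0]
ft_force: [0.4, 0.4, -3.6]
gripper_width: 0.15
grip_force: 40.0
```

Emit:
servo_tool([
  [0.005,0,0],
  [0.02,0,0],
  [0.045,0,0],
  [0.08,0,0],
  [0.13,0,0],
  [0.19,0,0],
  [0.25,0,0],
  [0.31,0,0],
  [0.36,0,0],
  [0.4,0,0],
  [0.425,0,0],
  [0.43,0,0],
], fingers=[-1,-1,-1,-1,-1,-1,-1,-1,-1,-1,-1,-1], yaw=[0,0,0,0,0,0,0,0,0,0,0,0])

```text
time: 8.68
tcp_pos: [0.4569, -0.0742, 0.2652]
orientation: [0.0, 0.631, 0.775, 0.0]
ft_force: [0.3, -0.2, -3.2]
gripper_width: 0.151
grip_force: 40.0
```

Emit:
servo_tool([
  [0.005,0,0],
  [0.02,0,0],
  [0.045,0,0],
  [0.08,0,0],
  [0.13,0,0],
  [0.19,0,0],
  [0.25,0,0],
  [0.31,0,0],
  [0.36,0,0],
  [0.4,0,0],
  [0.425,0,0],
  [0.43,0,0],
], fingers=[-1,-1,-1,-1,-1,-1,-1,-1,-1,-1,-1,-1], yaw=[0,0,0,0,0,0,0,0,0,0,0,0])

```text
time: 9.68
tcp_pos: [0.4308, 0.0518, 0.2652]
orientation: [-0.0, 0.632, 0.775, 0.0]
ft_force: [-0.3, -0.5, -4.1]
gripper_width: 0.149
grip_force: 40.0
```

```bash
python3 s.py "[.625,.205,.265]"
```

```text
9.6833 [0.4308 0.0518 0.2652] yang 11.67 [-0.14 -0.35  1.99  0.    1.5  -0.35]
dp [0.369 0.737 0.001]
```

Emit:
servo_tool([
  [0.002,0.004,0],
  [0.009,0.018,0],
  [0.02,0.04,0],
  [0.037,0.074,0],
  [0.06,0.12,0],
  [0.085,0.17,0],
  [0.11,0.22,0],
  [0.135,0.27,0],
  [0.157,0.314,0],
  [0.173,0.347,0],
  [0.182,0.364,0],
  [0.185,0.37,0],
], fingers=[-1,-1,-1,-1,-1,-1,-1,-1,-1,-1,-1,-1], yaw=[0,0,0,0,0,0,0,0,0,0,0,0])

```text
time: 10.68
tcp_pos: [0.5296, 0.1274, 0.2647]
orientation: [-0.0, 0.632, 0.775, -0.0]
ft_force: [-0.2, -0.6, -3.5]
gripper_width: 0.152
grip_force: 40.0
```

Emit:
servo_tool([
  [0.002,0.004,0],
  [0.009,0.018,0],
  [0.02,0.04,0],
  [0.037,0.074,0],
  [0.06,0.12,0],
  [0.085,0.17,0],
  [0.11,0.22,0],
  [0.135,0.27,0],
  [0.157,0.314,0],
  [0.173,0.347,0],
  [0.182,0.364,0],
  [0.185,0.368,0],
], fingers=[-1,-1,-1,-1,-1,-1,-1,-1,-1,-1,-1,-1], yaw=[0,0,0,0,0,0,0,0,0,0,0,0])

```text
time: 11.68
tcp_pos: [0.6264, 0.2042, 0.2648]
orientation: [-0.0, 0.632, 0.775, -0.0]
ft_force: [-0.2, 0.9, -4.5]
gripper_width: 0.151
grip_force: 40.0
```

Emit:
servo_tool([
  [0,0,0],
  [0,0,0],
  [0,0,0],
  [0,0,0],
  [0,0,0],
  [0,0,0],
], fingers=[-1,-1,-1,-1,-1,-1], yaw=[0,0,0,0,0,0])

```text
time: 12.18
tcp_pos: [0.6257, 0.2035, 0.2653]
orientation: [0.0, 0.632, 0.775, 0.0]
ft_force: [-1.2, -0.7, -4.5]
gripper_width: 0.147
grip_force: 40.0
```

```bash
python3 s.py "[.625,.205,.265]"; python3 - <<'E'
from h import *
im,d=grab_frame("scene"); im2,d2=grab_frame("top")
a=cv2.resize(im[60:260,200:400],(400,400)); b=cv2.resize(im2[120:250,150:280],(400,400))
cv2.imwrite("pics/s3.png",np.hstack([a,b])[:,:,::-1])
r=cut_out("carrier","scene")
print(r[0]["conf"],np.median(pts("scene",d,r[0]["pixels"]),0)) if r else print("none")
E
```

```text
12.1833 [0.6257 0.2035 0.2653] yang 11.57 [ 0.14  0.21  1.46 -0.    1.47 -0.06]
dp [ 0.005 -0.001  0.001]
0.95 [0.635839   0.16635911 0.16212538]
```

View pics/s3.png

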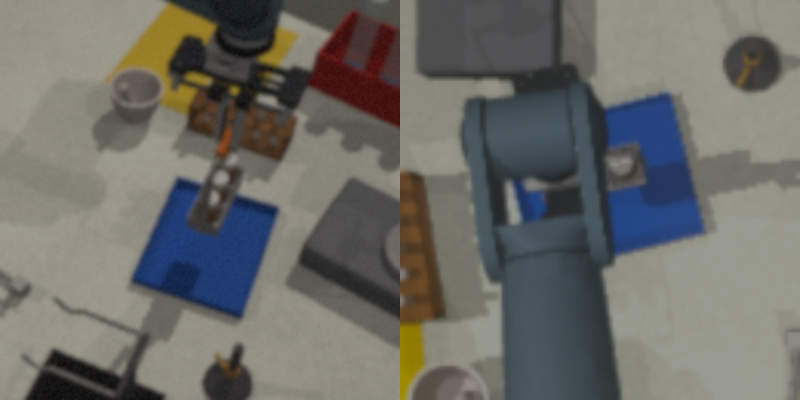

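The carrier, with its three white caps, hangs over the blue tray (left half, around (215,200)) with nothing touching it. I'll check that it's level before signing off.

```bash
python3 - <<'E'
from h import *
for cam in ("wrist","scene"):
    im,d=grab_frame(cam); X=np.zeros(d.shape+(3,)); X[d>0]=pts(cam,d,d>0)
    a=np.radians(11.6); q=X-np.array([.6257,.2035,0]); lx=q[...,0]*np.cos(a)+q[...,1]*np.sin(a); ly=-q[...,0]*np.sin(a)+q[...,1]*np.cos(a)
    for n,z0,z1,w in (("bar",.255,.29,.008),("rim/vials",.12,.2,.03)):
        m=(d>0)&(abs(lx)<w)&(abs(ly)<.075)&(X[...,2]>z0)&(X[...,2]<z1)
        if n=="bar": m&=(abs(ly)>.028)
        for lo in np.arange(-.075,.075,.025):
            k=m&(ly>=lo)&(ly<lo+.025)
            if k.sum()>3: print(cam,n,lo.round(3),k.sum(),np.percentile(X[k][:,2],[10,50,90]).round(4),lx[k].mean().round(3))
E
python3 s.py
```

```text
wrist bar -0.075 259 [0.2638 0.2728 0.2742] -0.0
wrist bar -0.05 243 [0.272  0.2734 0.2743] 0.0
wrist bar 0.025 376 [0.2715 0.2732 0.2744] 0.0
wrist bar 0.05 410 [0.2697 0.2731 0.2744] 0.0
wrist rim/vials -0.075 12 [0.1362 0.1371 0.1385] 0.0
wrist rim/vials -0.05 333 [0.1373 0.1386 0.1602] 0.0
wrist rim/vials -0.025 485 [0.1376 0.1509 0.1608] 0.001
wrist rim/vials 0.0 889 [0.1376 0.1562 0.1971] 0.0
wrist rim/vials 0.025 811 [0.1377 0.1602 0.1985] 0.001
wrist rim/vials 0.05 589 [0.1374 0.1541 0.1884] 0.0
scene bar -0.075 33 [0.2596 0.272  0.2751] -0.0
scene bar -0.05 15 [0.2722 0.2735 0.2766] -0.0
scene rim/vials -0.075 161 [0.1412 0.1586 0.1891] 0.001
scene rim/vials -0.05 92 [0.1378 0.1597 0.1977] 0.003
scene rim/vials -0.025 108 [0.1447 0.1618 0.1975] 0.006
scene rim/vials 0.0 61 [0.1386 0.1591 0.1985] 0.011
scene rim/vials 0.025 90 [0.1464 0.1789 0.1984] 0.009
scene rim/vials 0.05 48 [0.1393 0.1576 0.1984] 0.011
12.4333 [0.6258 0.2037 0.2652] yang 11.58 [ 0.14  0.21  1.46 -0.    1.47 -0.06]
```

The bar height is even along its length (0.273 m) and the vial caps are all at 0.198 m, so the carrier is level and still with its underside at about 0.136 m.

```bash
python3 -c "from station import *; print(sign_off())"
```

```text
the job is handed in; nothing more can be done
None
```

I handed the job in with the carrier held level and still over the middle of the drip tray, its underside about 0.136 m above the work surface and all three vials upright; the sign-off gave no verdict.

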